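Refile a row of sample vials in reverse order

TASK

Move the four vials from the white delivery tray into the empty aluminium store tray, one to a pocket and in reverse order: the vial nearest the handle of the delivery tray goes into the pocket farthest from the handle of the store tray, and so on, until the one farthest from the delivery handle stands nearest the store handle. Keep the vials upright throughout, set each one down gently, and leave them all standing on the pocket floors.

Things in the scene. Friction and masses are not known exactly. Their poses are not given: they have to be found in the camera images.
- delivery_tray: White plastic tray, fixed, 248 x 66 mm, lip 14 mm high, a low black bow handle (under 15 mm high, sticks out 30 mm) at one end. Origin: centre of its underside, on the bench. x runs along the row, pointing AWAY from the handle end; z up. Four grey inserts, one vial in each at the start, at x = -90, -30, +30, +90 mm, y = 0 (-90 is nearest the handle).
- store_tray: Bare aluminium tray, fixed, empty at the start, 248 x 64 mm, same black bow handle at one end. Origin: centre of its underside, on the bench. x along the row, AWAY from the handle end; z up. Four open square pockets at x = -90, -30, +30, +90 mm, y = 0 (-90 nearest the handle), each 56 mm clear; pocket floor 4 mm, wall tops 20 mm above the bench.
- vial_small: Amber glass vial with a black screw cap (white dot on top), the narrowest vial: round, 24 mm in diameter over body and cap, 52 mm high, about 30 g, loose. Origin: centre of its underside; z up along its axis. It stands upright in its insert at the start, its underside 10 mm above the bench.
- vial_tall: Amber glass vial with a black screw cap (white dot on top), the tallest vial, slim: round, 26 mm in diameter over body and cap, 75 mm high, about 50 g, loose. Origin: centre of its underside; z up along its axis. It stands upright in its insert at the start, its underside 10 mm above the bench.
- vial_medium: Amber glass vial with a black screw cap (white dot on top), the middling vial: round, 30 mm in diameter over body and cap, 62 mm high, about 60 g, loose. Origin: centre of its underside; z up along its axis. It stands upright in its insert at the start, its underside 10 mm above the bench.
- vial_squat: Amber glass vial with a black screw cap (white dot on top), the wide, low jar-like vial: round, 40 mm in diameter over body and cap, 50 mm high, about 70 g, loose. Origin: centre of its underside; z up along its axis. It stands upright in its insert at the start, its underside 10 mm above the bench.
- insert_small: Grey plastic block in the delivery tray, 56 x 56 x 18 mm, with one round recess 12 mm deep, 28 mm in diameter, in which the small vial stands at the start; fixed: it stays and marks where that vial stood. Origin: centre of its underside, 4 mm above the bench (its top is 22 mm above the bench); axes parallel to the delivery tray's.
- insert_tall: Grey plastic block in the delivery tray, 56 x 56 x 18 mm, with one round recess 12 mm deep, 30 mm in diameter, in which the tall vial stands at the start; fixed: it stays and marks where that vial stood. Origin: centre of its underside, 4 mm above the bench (its top is 22 mm above the bench); axes parallel to the delivery tray's.
- insert_medium: Grey plastic block in the delivery tray, 56 x 56 x 18 mm, with one round recess 12 mm deep, 34 mm in diameter, in which the medium vial stands at the start; fixed: it stays and marks where that vial stood. Origin: centre of its underside, 4 mm above the bench (its top is 22 mm above the bench); axes parallel to the delivery tray's.
- insert_squat: Grey plastic block in the delivery tray, 56 x 56 x 18 mm, with one round recess 12 mm deep, 44 mm in diameter, in which the squat vial stands at the start; fixed: it stays and marks where that vial stood. Origin: centre of its underside, 4 mm above the bench (its top is 22 mm above the bench); axes parallel to the delivery tray's.
Not all that is in view belongs to the job. Leave any yellow look-alike of the insert_squat alone. What is shaped like the insert_medium but orange or red is not meant.

How it is judged (in metres and radians):
At the end, for the whole second after the job is handed in: Every vial that began at x of the delivery tray stands in the pocket at -x of the store tray: within 20 mm of the pocket centre in x and y, underside under 10 mm above the tray's underside (on the pocket floor), tilted under 0.15 rad, at rest (under 0.03 m/s) (((x of insert_small in the frame of delivery_tray between -0.105 and -0.075 m and x of vial_small in the frame of store_tray between 0.07 and 0.11 m) or (x of insert_small in the frame of delivery_tray between -0.045 and -0.015 m and x of vial_small in the frame of store_tray between 0.01 and 0.05 m) or (x of insert_small in the frame of delivery_tray between 0.015 and 0.045 m and x of vial_small in the frame of store_tray between -0.05 and -0.01 m) or (x of insert_small in the frame of delivery_tray between 0.075 and 0.105 m and x of vial_small in the frame of store_tray between -0.11 and -0.07 m)) and y of vial_small in the frame of store_tray between -0.02 and 0.02 m and z of each of vial_small, vial_tall, vial_medium, vial_squat in the frame of store_tray below 0.01 m and angle between each of vial_small, vial_tall, vial_medium, vial_squat's own z axis and vertical below 0.15 rad and linear speed of each of vial_small, vial_tall, vial_medium, vial_squat below 0.03 m/s and ((x of insert_tall in the frame of delivery_tray between -0.105 and -0.075 m and x of vial_tall in the frame of store_tray between 0.07 and 0.11 m) or (x of insert_tall in the frame of delivery_tray between -0.045 and -0.015 m and x of vial_tall in the frame of store_tray between 0.01 and 0.05 m) or (x of insert_tall in the frame of delivery_tray between 0.015 and 0.045 m and x of vial_tall in the frame of store_tray between -0.05 and -0.01 m) or (x of insert_tall in the frame of delivery_tray between 0.075 and 0.105 m and x of vial_tall in the frame of store_tray between -0.11 and -0.07 m)) and y of vial_tall in the frame of store_tray between -0.02 and 0.02 m and ((x of insert_medium in the frame of delivery_tray between -0.105 and -0.075 m and x of vial_medium in the frame of store_tray between 0.07 and 0.11 m) or (x of insert_medium in the frame of delivery_tray between -0.045 and -0.015 m and x of vial_medium in the frame of store_tray between 0.01 and 0.05 m) or (x of insert_medium in the frame of delivery_tray between 0.015 and 0.045 m and x of vial_medium in the frame of store_tray between -0.05 and -0.01 m) or (x of insert_medium in the frame of delivery_tray between 0.075 and 0.105 m and x of vial_medium in the frame of store_tray between -0.11 and -0.07 m)) and y of vial_medium in the frame of store_tray between -0.02 and 0.02 m and ((x of insert_squat in the frame of delivery_tray between -0.105 and -0.075 m and x of vial_squat in the frame of store_tray between 0.07 and 0.11 m) or (x of insert_squat in the frame of delivery_tray between -0.045 and -0.015 m and x of vial_squat in the frame of store_tray between 0.01 and 0.05 m) or (x of insert_squat in the frame of delivery_tray between 0.015 and 0.045 m and x of vial_squat in the frame of store_tray between -0.05 and -0.01 m) or (x of insert_squat in the frame of delivery_tray between 0.075 and 0.105 m and x of vial_squat in the frame of store_tray between -0.11 and -0.07 m)) and y of vial_squat in the frame of store_tray between -0.02 and 0.02 m); the robot touches nothing.
It fails at once if a vial is tipped over (more than 0.8 rad) (angle between any of vial_small, vial_tall, vial_medium, vial_squat's own z axis and vertical above 0.8 rad).
It fails at once if a vial is dropped or rammed into the store tray (over 0.5 m/s within 20 mm of the pocket floors) ((x of vial_small in the frame of store_tray between -0.12 and 0.12 m and y of vial_small in the frame of store_tray between -0.03 and 0.03 m and z of vial_small in the frame of store_tray below 0.024 m and linear speed of vial_small above 0.5 m/s) or (x of vial_tall in the frame of store_tray between -0.12 and 0.12 m and y of vial_tall in the frame of store_tray between -0.03 and 0.03 m and z of vial_tall in the frame of store_tray below 0.024 m and linear speed of vial_tall above 0.5 m/s) or (x of vial_medium in the frame of store_tray between -0.12 and 0.12 m and y of vial_medium in the frame of store_tray between -0.03 and 0.03 m and z of vial_medium in the frame of store_tray below 0.024 m and linear speed of vial_medium above 0.5 m/s) or (x of vial_squat in the frame of store_tray between -0.12 and 0.12 m and y of vial_squat in the frame of store_tray between -0.03 and 0.03 m and z of vial_squat in the frame of store_tray below 0.024 m and linear speed of vial_squat above 0.5 m/s)).
It also fails if it takes over 112 s, if anything falls off the work surface, if the arm or the gripper's body presses on something with over 40 N, if the wrist force passes 120 N, or if a joint passes its speed limit or range.

ROBOT

A 7-joint arm with a two-finger parallel gripper is mounted at the origin on the work surface. World frame = base frame: x ahead of the robot, y to its left, z up, the work surface at z = 0. Lengths are in mm, angles in rad, forces in N, time in s.
With the tool pointing down it reaches from about 400 to 875 mm from the base axis. Payload 19.3 kg.
Tool frame: the origin (TCP) lies at the very end of the fingers, on their centre line; the grasp point (between the pads) lies 19 mm behind it (grip_point_offset is the z of the grasp point in the tool frame, in mm); z points along the fingers, y is the line along which they close (so a half turn about z gives the same grasp; the last joint's range is limited). The gripper opens to 85 mm and grips with 20 to 120 N. Pads are 22 mm wide; open, the fingers measure 114 mm over their backs; the gripper's body (76 mm by 85 mm) begins 54 mm behind the grasp point. The pads swing forward as they close: fully open they stand 13 mm farther back than shut.
Start: joints at [1.04, 0.521, -0.036, 1.599, 0.021, 1.021, -0.113], TCP at [277.888, -559.815, 231.291] pointing down, gripper open.
Joint ranges: [-2.91, 2.91], [-0.3, 2.13], [-1.5, 1.42], [0.17, 2.43], [-1.26, 4.41], [0.16, 1.93], [-2.52, 2.52]. Speed limits (rad/s): [1.89, 1.89, 2.39, 2.39, 3.01, 3.01, 3.01].

INTERFACE

Orientations are given as a 3x3 rotation matrix whose columns are the frame's x, y, z axes.
In Python, from workcell import movep, movel, goto_joints, open_gripper, clamp, wait, inverse_kinematics, read_state, camera, PlanningError, finish_job, grip_point_offset gives the robot as it stands. Calls block until the motion is done:
- movep(position, orientation): joint-space move of the TCP to a pose.
- movel(position, frame=None, max_speed=150, guard=None): straight line of the TCP; frame=None keeps the orientation; max_speed is the mean speed in mm/s. With guard (N) it stops when the force on the tool has changed by that much, and returns True; else False.
- goto_joints(angles): joint-space move.
- open_gripper() and clamp(): open the fingers fully, or close them until they stop; the grip force is fixed at half the most.
- wait(seconds).
- inverse_kinematics(position, orientation): joint angles nearest the present ones, or None.
- read_state(): the state.
- camera(name): name is "side" or "top"; returns a dict with "image" (420x560x3 uint8, blue, green, red), "range_z" (420x560 float32, mm along the optical axis (not along the pixel's ray), 0 where there is no reading), "fx", "fy", "cx", "cy" (pixels), "dist_coeffs" ([k1, k2, p1, p2, k3] as OpenCV has them; the pictures are not rectified), "cam_to_world" (4x4, takes a point from camera to world coordinates). Camera axes: x right, y up, looking along -z (the intrinsics and any distortion apply to the point x, -y, -z); pixel columns grow to the right and rows downward; lengths in mm; the calibration is good to about 2 mm. A picture is of the moment at which its call begins.
A pose or a line that the arm cannot do raises PlanningError and nothing moves.
- finish_job(): hands the job in; it is judged then, once.
The state is a dict: "time": time; "qpos": joint angles; "qvel": joint speeds; "joint_efforts": joint torques, N m; "eef_pos": TCP position; "tool_rot": TCP orientation; "ft_force": force on the tool from outside, world axes, zero at the start; "torque": the same for the moment, N m; "finger_gap": finger opening in mm; "gripper_force": force on a finger pad.
Only numpy, scipy, OpenCV 4.12 (cv2) and the standard library are available. Lean on these libraries where they do the work, as an engineer would, in place of code of your own. Each camera call takes 0.05 s, during which the arm holds its last target. There are 200 camera calls.

## Working session

There is one attempt and no reset: what is moved stays moved. The work goes in short steps, each a Python script; the robot and the scene stay as the last script left them, time stands still between calls to the robot, and variables do not carry over. Pictures are saved under pics/ and viewed, at most 14 in all, crops included, and the job is handed in when it is done.

```bash
mkdir -p pics; ls; python3 - <<'E'
from workcell import *
import cv2,numpy as np
for n in("top","side"):
    c=camera(n); cv2.imwrite(f"pics/{n}0.png",c["image"]); np.savez(f"{n}0.npz",**c)
    print(n,c["fx"],c["fy"],c["cx"],c["cy"],c["dist_coeffs"],np.round(c["cam_to_world"],3).tolist(), (c["range_z"]>0).mean())
print(read_state(), grip_point_offset)
E
```

```text
pics
top 507.22644930301374 507.22644930301374 284.3878706176032 210.5485056249416 [-0.06274011  0.          0.          0.          0.        ] [[0.018, 0.982, -0.189, 401.25], [-1.0, 0.018, 0.001, -32.447], [0.004, 0.189, 0.982, 1048.506], [0.0, 0.0, 0.0, 1.0]] 0.9959481292517007
side 523.2293327737201 523.2293327737201 276.08552195195284 209.9433786932607 [-0.12824625  0.          0.          0.          0.        ] [[-0.963, 0.125, -0.241, 321.842], [-0.27, -0.519, 0.811, 837.206], [-0.024, 0.846, 0.533, 609.486], [0.0, 0.0, 0.0, 1.0]] 0.9962797619047619
{'time': 0.1, 'qpos': array([ 1.03981277,  0.52194463, -0.03632391,  1.59994232,  0.02119817,
        1.02110687, -0.11279951]), 'qvel': array([-9.40760144e-04, -1.73104766e-03, -5.32548928e-04, -5.32233789e-04,
       -3.21731910e-04, -4.56477927e-05,  8.54700878e-04]), 'joint_efforts': array([ 2.82593181e-03, -9.28490496e+01,  1.98373877e+00, -3.70536983e+01,
        1.80929073e-02,  5.26384480e-03,  2.12419445e-05]), 'eef_pos': array([ 277.74069541, -559.56144526,  230.79252657]), 'tool_rot': array([[ 8.95710863e-01,  4.44636689e-01, -5.14739401e-04],
       [ 4.44636981e-01, -8.95710437e-01,  8.76272123e-04],
       [-7.14347187e-05, -1.01375863e-03, -9.99999484e-01]]), 'ft_force': array([-0.01324358, -0.25583711, -0.44826189]), 'torque': array([-0.02518522, -0.00624322,  0.04040281]), 'gripper_force': 0.0, 'finger_gap': 85.55034305126762} -18.700000000000003
```

View pics/top0.png

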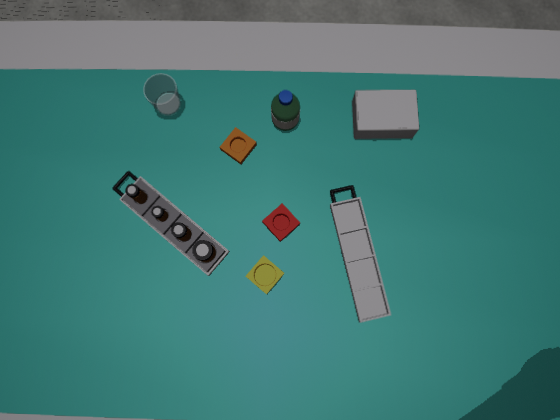

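View pics/side0.png

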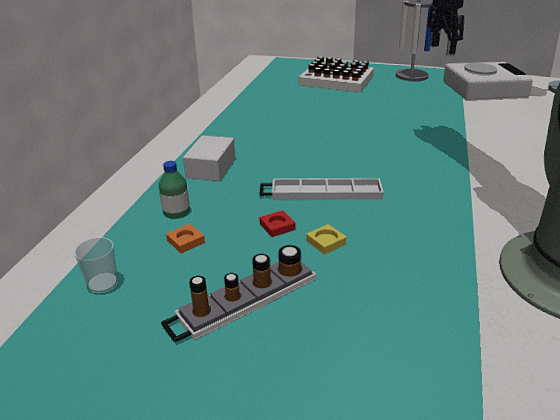

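The pictures show the delivery tray with its handle at top-view pixel (125,183) and, from the handle, the tall, small, medium and squat vials at caps (132,190), (157,212), (179,231) and (203,251). The store tray is empty, with its handle at (343,193) and its far end at (375,315). The yellow, red and orange blocks are decoys.

```bash
cat > geo.py <<'E'
import numpy as np, cv2
def KD(c): return np.array([[c["fx"],0,c["cx"]],[0,c["fy"],c["cy"]],[0,0,1.]]),np.array(c["dist_coeffs"])
def rays(c,px):
    u=cv2.undistortPoints(np.float64(px).reshape(-1,1,2),*KD(c)).reshape(-1,2)
    d=np.c_[u[:,0],-u[:,1],-np.ones(len(u))]
    M=c["cam_to_world"]; return M[:3,3],d@M[:3,:3].T
def onplane(c,px,z):
    o,d=rays(c,px); return o+d*((z-o[2])/d[:,2])[:,None]
def cloud(c):
    h,w=c["range_z"].shape; v,u=np.mgrid[:h,:w]
    o,d=rays(c,np.c_[u.ravel(),v.ravel()]); return (o+d*c["range_z"].reshape(-1,1)).reshape(h,w,3)
def load(n): return dict(np.load(n))
E
cat > meas.py <<'E'
from geo import *
cs={n:load(n+"0.npz") for n in("top","side")}
T=cs["top"]; P=cloud(T)
print("bench z",np.median(P[300:380,100:300,2]))
hsv=cv2.cvtColor(T["image"],cv2.COLOR_BGR2HSV)
grey=((hsv[...,1]<90)&(hsv[...,2]>45)).astype(np.uint8)
for name,(x0,y0,x1,y1),z,hp in(("delivery",(105,165,240,285),14,(125,183)),("store",(322,180,400,330),20,(343,193))):
    m=np.zeros_like(grey); m[y0:y1,x0:x1]=grey[y0:y1,x0:x1]
    m=cv2.morphologyEx(m,cv2.MORPH_CLOSE,np.ones((5,5)))
    k=max(cv2.findContours(m,0,1)[0],key=cv2.contourArea)[:,0]
    W=onplane(T,k,z)[:,:2].astype(np.float32); r=cv2.minAreaRect(W)
    print(name,"colour rect",np.round(r[0],1),np.round(r[1],1),round(r[2],2))
    b=(P[y0:y1,x0:x1,2]>9); h=P[y0:y1,x0:x1][b]; 
    print("  cloud z pct",np.percentile(h[:,2],[5,50,95]).round(1), "handle",onplane(T,[hp],8).round(1))
    r=cv2.minAreaRect(h[h[:,2]<24][:,:2].astype(np.float32)); print("  cloud rect",np.round(r[0],1),np.round(r[1],1),round(r[2],2))
guess={"top":[(132,190),(157,212),(179,231),(203,251)],"side":[(198,283),(232,278),(261,259),(290,253)]}
H=[85,62,72,60]; c2={}
for n,c in cs.items():
    g=cv2.cvtColor(c["image"],cv2.COLOR_BGR2GRAY); c2[n]=[]
    for p in guess[n]:
        x,y=p; s=9; w=g[y-s:y+s+1,x-s:x+s+1]
        _,m=cv2.threshold(w,0,255,cv2.THRESH_OTSU); N,L,S,C=cv2.connectedComponentsWithStats(m)
        i=1+np.argmin(np.hypot(*(C[1:]-s).T)+50*(S[1:,4]<6)); c2[n].append(C[i]+[x-s,y-s]); print(n,c2[n][-1].round(1),S[i])
for i in range(4):
    A=[];
    for n,c in cs.items():
        print(n,onplane(c,[c2[n][i]],H[i])[0].round(1),end=" "); o,d=rays(c,[c2[n][i]]); A.append((o,d[0]/np.linalg.norm(d[0])))
    Q=[np.eye(3)-np.outer(d,d) for o,d in A]
    print("tri",np.linalg.solve(sum(Q),sum(q@o for q,(o,d) in zip(Q,A))).round(1))
E
python3 meas.py
python3 -c "
import cv2,numpy as np
a=cv2.imread('pics/top0.png');b=cv2.imread('pics/side0.png')
o=np.hstack([cv2.resize(a[165:285,105:240],None,fx=3,fy=4)[:480],cv2.resize(a[180:330,322:400],(300,480))]);cv2.imwrite('pics/crop1.png',cv2.convertScaleAbs(o,alpha=1.5))"
```

```text
bench z 2.0077320228364215
delivery colour rect [567.1 197.6] [252.5  67.2] 51.26
  cloud z pct [12.9 23.8 82.4] handle [[654.7 306.    8. ]]
  cloud rect [583.3 203. ] [279.4  85.7] 51.46
store colour rect [ 503.9 -187.7] [249.8  67.8] 13.95
  cloud z pct [ 9.6 20.  24.7] handle [[ 641.3 -155.9    8. ]]
  cloud rect [ 518.1 -185.1] [278.7  65.3] 14.04
top [131.1 189.5] [ 4  5  9  8 58]
top [156.4 210.9] [ 5  5  8  7 50]
top [177.9 229.2] [ 3  3 10 10 73]
top [201.9 249.5] [  2   2  13  12 124]
side [196.8 280. ] [ 3  3 11  7 60]
side [232.4 275.4] [  0   0  19  19 212]
side [260.5 258.3] [ 3  5 12  8 75]
side [289.1 251. ] [  1   3  15   9 110]
top [623.1 267.8  85. ] side [624.1 266.9  85. ] tri [623.3 267.7  85.7]
top [585.6 221.1  62. ] side [584.7 216.2  62. ] tri [584.1 219.9  65.4]
top [548.2 173.9  72. ] side [548.9 173.1  72. ] tri [548.4 173.9  72.6]
top [510.7 127.   60. ] side [511.5 126.2  60. ] tri [510.9 126.9  60.6]
```

View pics/crop1.png

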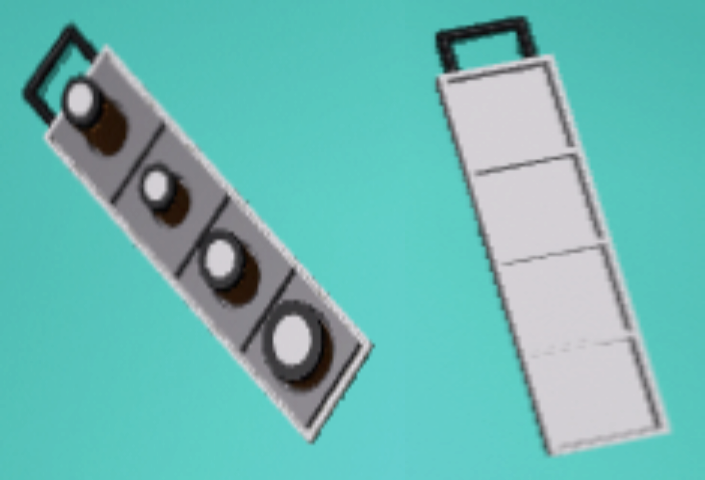

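The measurements agree: the caps are 60 mm apart, the triangulated heights match, and the cap-row centre matches the tray centre to within 0.3 mm. I'll move the squat vial first.

```bash
cat > job.py <<'E'
from workcell import *
import numpy as np
V=dict(tall=((623.3,267.7),60,.09,26),small=((585.6,221.0),49,.03,24),medium=((548.3,173.9),52,-.03,30),squat=((510.8,126.9),49,-.09,40))
SC=np.array([503.7,-188.1]); a=np.radians(14.0); SX=-np.array([np.cos(a),np.sin(a)])
DX=np.array([-112.5,-140.8]); DX/=np.linalg.norm(DX)
def frame(u):
    y=np.array([-u[1],u[0],0.])
    if y[1]>0: y=-y
    z=np.array([0,0,-1.]); return np.c_[np.cross(y,z),y,z]
RD,RS=frame(DX),frame(SX); HI=190; OFF=-grip_point_offset
st=lambda:read_state()
def show(t):
    s=st(); print(t,"t %.1f"%s["time"],s["eef_pos"].round(1),"gap %.1f"%s["finger_gap"],"F",np.round(s["ft_force"],1),"g %.1f"%s["gripper_force"])
def pick(n):
    (x,y),gz,_,_=V[n]; 
    movep([x,y,HI],RD); movel([x,y,gz-OFF],max_speed=120,guard=15); show("at "+n)
    clamp(); show("clamped"); movel([x,y,HI],max_speed=120); show("lifted")
def place(n):
    _,gz,sx,_=V[n]; x,y=SC+SX*sx*1000; zt=gz-OFF-6
    movel([x,y,HI],frame=RS,max_speed=200); movel([x,y,zt+8],max_speed=120); show("above")
    print("touch",movel([x,y,zt-3],max_speed=20,guard=4)); show("down")
    open_gripper(); movel([x,y,HI],max_speed=120); show("up")
E
python3 - <<'E'
from job import *
for n,(p,gz,sx,_) in V.items():
    q=SC+SX*sx*1000
    for xy,R in((p,RD),(q,RS)):
        for z in(HI,gz-OFF-6):
            s=inverse_kinematics([*xy,z],R); print(n,np.round(xy),z,None if s is None else s.round(2))
try: pick("squat")
except PlanningError as e: print(e)
E
```

```text
tall [623. 268.] 190 [-0.12  0.71 -0.62  1.46  0.44  1.11 -1.49]
tall [623. 268.] 35.3 [-0.26  0.86 -0.37  1.55  0.39  0.8  -1.47]
tall [ 416. -210.] 190 [ 0.43  0.33 -0.11  2.04  0.05  0.77 -1.04]
tall [ 416. -210.] 35.3 [ 0.38  0.61 -0.05  2.14  0.07  0.39 -1.06]
small [586. 221.] 190 [-0.07  0.63 -0.59  1.62  0.39  1.02 -1.45]
small [586. 221.] 24.299999999999997 [-0.24  0.81 -0.33  1.71  0.38  0.69 -1.44]
small [ 475. -195.] 190 [ 0.35  0.4  -0.1   1.93  0.06  0.81 -1.1 ]
small [ 475. -195.] 24.299999999999997 [ 0.31  0.68 -0.05  2.03  0.07  0.44 -1.12]
medium [548. 174.] 190 [-0.01  0.54 -0.57  1.75  0.35  0.95 -1.39]
medium [548. 174.] 27.299999999999997 [-0.19  0.74 -0.31  1.85  0.37  0.6  -1.41]
medium [ 533. -181.] 190 [ 0.3   0.47 -0.1   1.81  0.06  0.87 -1.16]
medium [ 533. -181.] 27.299999999999997 [ 0.26  0.72 -0.05  1.9   0.07  0.53 -1.16]
squat [511. 127.] 190 [ 0.05  0.46 -0.54  1.88  0.3   0.88 -1.31]
squat [511. 127.] 24.299999999999997 [-0.16  0.7  -0.27  1.98  0.36  0.51 -1.36]
squat [ 591. -166.] 190 [ 0.25  0.55 -0.1   1.67  0.06  0.93 -1.2 ]
squat [ 591. -166.] 24.299999999999997 [ 0.21  0.78 -0.05  1.76  0.06  0.61 -1.2 ]
at squat t 4.2 [511.2 127.   30.8] gap 85.1 F [-0.4 -0.2  0.2] g 0.0
clamped t 4.7 [511.  126.9  30.8] gap 38.6 F [-2.9 -1.6 10. ] g 59.1
lifted t 6.1 [510.5 126.8 189.4] gap 38.5 F [-0.4  0.  -0.8] g 60.2
```

```bash
python3 - <<'E'
from job import *
place("squat")
import cv2
c=camera("side"); cv2.imwrite("pics/s1.png",cv2.resize(c["image"][150:330,150:430],None,fx=2.5,fy=2.5))
E
```

```text
above t 9.3 [ 591.4 -166.5   33. ] gap 38.5 F [-0.1 -0.5 -1. ] g 60.2
touch True
down t 9.7 [ 591.2 -166.4   24.8] gap 38.4 F [-0.9  0.8  9.2] g 61.1
up t 11.8 [ 590.7 -166.3  189.3] gap 85.6 F [-0.3  0.5 -0.6] g 0.0
```

View pics/s1.png

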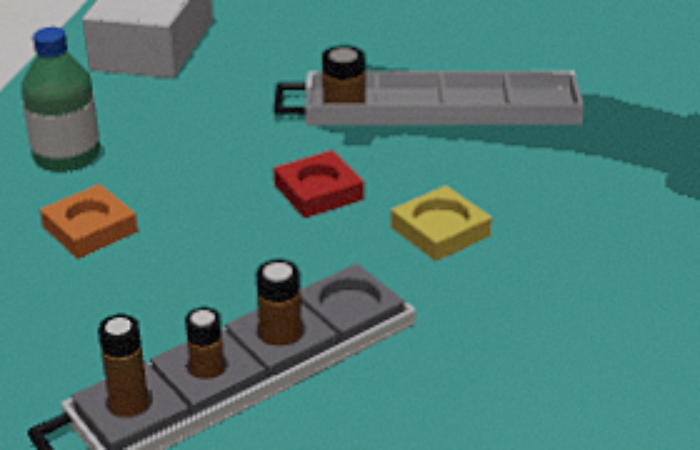

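The squat vial stands in the store pocket next to the handle, at crop pixel (344,75), and the touchdown height was as expected. The other three vials have not moved. I'll carry on with those.

```bash
python3 - <<'E'
from job import *
for n in("medium","small","tall"):
    pick(n); g=read_state()["finger_gap"]
    if not V[n][3]-4<g<V[n][3]+2: print("BAD GRASP",n,g); break
    place(n)
import cv2
np
for k in("top","side"):
    c=camera(k); np.savez(k+"1.npz",**c); im=c["image"]
    cv2.imwrite(f"pics/{k}2.png",cv2.resize(im[150:330,150:430],None,fx=2.5,fy=2.5))
E
python3 - <<'E'
E
```

```text
at medium t 14.6 [548.7 174.   33.9] gap 85.4 F [-0.2 -0.3  0. ] g 0.0
clamped t 15.1 [548.4 173.9  33.6] gap 29.0 F [-1.6 -1.   5.3] g 58.8
lifted t 16.6 [548.  173.8 189.3] gap 28.6 F [-0.2 -0.4 -0.3] g 59.1
above t 19.9 [ 533.2 -180.9   35.9] gap 29.1 F [-0.  -0.6 -0.7] g 59.1
touch True
down t 20.4 [ 533.  -180.9   27.6] gap 28.6 F [-1.1  0.9 11.3] g 60.1
up t 22.5 [ 532.5 -180.8  189.4] gap 85.1 F [-0.7 -1.   0.1] g 0.0
at small t 25.5 [586.  221.2  31. ] gap 85.4 F [ 0.5 -0.2 -0.6] g 0.0
clamped t 26.1 [585.7 221.1  30.6] gap 22.3 F [-1.3 -1.   6.5] g 58.7
lifted t 27.6 [585.3 220.8 189.3] gap 22.5 F [ 0.8 -0.6 -0.1] g 58.7
above t 31.3 [ 475.  -195.5   32.9] gap 22.4 F [-0.4  0.1 -0. ] g 58.7
touch True
down t 31.8 [ 474.7 -195.5   24.5] gap 22.4 F [-1.2  1.6 10. ] g 59.7
up t 33.9 [ 474.3 -195.2  189.4] gap 85.4 F [ 0.3  0.4 -0.9] g 0.0
at tall t 37.1 [623.7 267.9  42.1] gap 85.5 F [0.2 0.4 0.5] g 0.0
clamped t 37.7 [623.4 267.8  41.5] gap 24.7 F [-1.  -0.1  3.1] g 58.6
lifted t 39.1 [623.  267.5 189.1] gap 24.6 F [ 0.2 -0.1 -0. ] g 58.8
above t 43.2 [ 416.7 -210.    43.8] gap 24.7 F [ 0.8 -0.6 -0.9] g 58.8
touch True
down t 43.6 [ 416.5 -209.9   35.4] gap 24.6 F [-0.8 -0.2 10.1] g 59.7
up t 45.7 [ 416.1 -209.7  189.4] gap 85.3 F [-0.4 -0.2  0.1] g 0.0
```

View pics/side2.png

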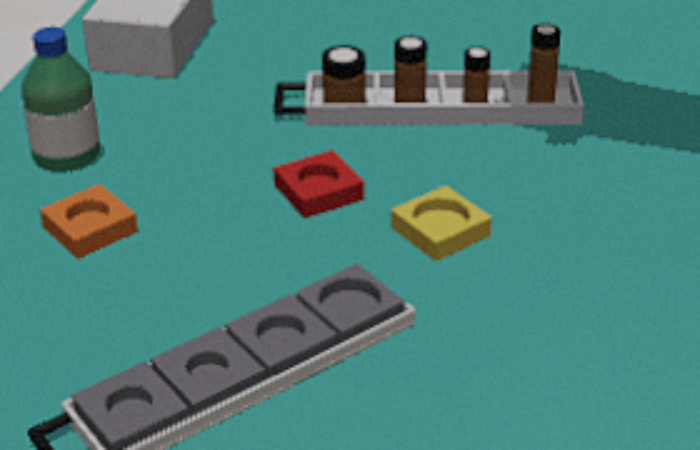

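View pics/top2.png

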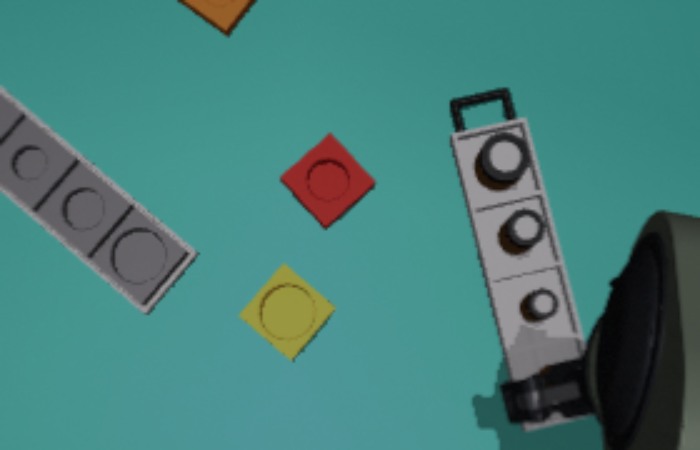

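All four vials stand upright in their pockets. From the store handle they run squat, medium, small, tall, at side-crop pixels (344,75), (410,70), (477,73) and (544,65). The gripper is clear, so I'm handing in.

```bash
python3 -c "
from workcell import *
wait(0.5); print(finish_job())"
```

```text
the job is handed in; nothing more can be done
None
```

All four vials are standing upright in the store tray in reverse order (squat nearest the handle, then medium, small, tall), and the job was handed in at about 46 s of the 112 s allowed; the hand-in returned no verdict.

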